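# Set a cover blank in the tilted fixture and lock it with the keeper collar

### The arm

A 7-joint arm with a two-finger parallel gripper is mounted at the origin on the work surface. World frame = base frame: x ahead of the robot, y to its left, z up, the work surface at z = 0. Lengths are in m, angles in rad, forces in N, time in s.
With the tool pointing down it reaches from about 0.35 to 0.9 m from the base axis. Payload 19.9 kg.
Tool frame: the origin (TCP) lies between the finger pads; the fingertips stand 11 mm ahead of it and the grasp point (between the pads) lies 8 mm behind it; z points along the fingers, y is the line along which they close (so a half turn about z gives the same grasp; the last joint's range is limited). The gripper opens to 85 mm and grips with 20 to 120 N. Pads are 22 mm wide; open, the fingers measure 114 mm over their backs; the gripper's body (76 mm by 85 mm) begins 54 mm behind the grasp point. The pads swing forward as they close: fully open they stand 13 mm farther back than shut.
Start: joints at [-1.341, 0.417, -0.01, 1.614, 0.005, 1.111, -0.053], TCP at [0.168, 0.602, 0.242] pointing down, gripper open.
Joint ranges: [-2.81, 2.81], [-0.39, 2.02], [-1.27, 1.25], [0.06, 2.57], [-1.19, 4.33], [0.19, 2], [-2.82, 2.82]. Speed limits (rad/s): [1.89, 1.89, 2.39, 2.39, 3.01, 3.01, 3.01].

### API

Orientations are given as a 3x3 rotation matrix whose columns are the frame's x, y, z axes.
In Python, from station import monitor, grab_frame, r gives the robot as it stands.
- The arm moves only by the shell command python3 -m creep 'ROWS' [FORCE]. ROWS is JSON, one flat list of numbers, 7 for each row, row after row: the shift along the tool's x, y, z in cm, then the turn, a rotation vector about the tool's x, y, z in degrees, then the closure in counts, from 0 (fully open) to 255 (shut). A call has 1 to 20 rows; each row is the pose to reach, as a shift and turn from the pose commanded when the call began, along the tool's axes at that moment; what a row does not reach only later rows make up. A row lasts 1/10 s, in which the tool goes at most 50 mm and 8.59 degrees, less where a joint would pass 70% of its speed; a pose out of reach is approached as far as the arm can. A call with a gripper value outside its range is refused whole. The fingers move at their own pace and stop on an object; FORCE is the grip in N (left out, the last holds). Time passes only in rows, so rows that repeat a pose let the fingers close. It gives the time, the measured TCP pose, the force, the opening and the grip force at its end, in the units of the state.
- monitor.sense(): the state, without advancing time (a new reading comes with each control period).
- grab_frame(name): name is "side" or "top"; returns a dict with "pixels" (400x640x3 uint8, red, green, blue), "camera_matrix" (3x3 intrinsics, pixels), "dist_coeffs" ([k1, k2, p1, p2, k3] as OpenCV has them; the pictures are not rectified), "rvec" (rotation vector, rad) and "tvec" (3), from world to camera coordinates, as OpenCV has them. Camera axes: x right, y down, z forward; pixel columns grow to the right and rows downward; lengths in m; the calibration is good to about 2 mm. A picture is of the moment at which its call begins. There is no depth.
- r.hand_in(): hands the job in; it is judged then, once.
The state is a dict: "t": time; "joint_positions": joint angles; "qvel": joint speeds; "effort": joint torques, N m; "tcp_pos": TCP position; "ee_rot": TCP orientation; "force": force on the tool from outside, world axes, zero at the start; "moment": the same for the moment, N m; "grip_width": finger opening in m; "grasp_force": force on a finger pad.
Only numpy, scipy, OpenCV 4.12 (cv2) and the standard library are available. Lean on these libraries where they do the work, as an engineer would, in place of code of your own. Each camera call takes 0.05 s, during which the arm holds its last target. There are 200 camera calls.

### The job

Lay (do not drop) the flat aluminium blank on the tilted deck of the fixture, long side towards the long fence, so that it slides down into the low corner, and see that it ends fully home: flat on the deck and touching both fences (it may stop short and need a light push). Then lower the flanged steel collar, flange down, over the leaning post until it sits fully down on the fence and over the blank's edge, and let go. Leave the grinding wheel, the tin and the brush where they are.

Things in the scene. Friction and masses are not known exactly. Their poses are not given: they have to be found in the camera images.
- deck: Fixture's fixed grey deck, sloping 26 deg straight down to its lowest corner, roughly away from the robot. Origin: on its surface in the inner corner between the two steel fences. x along the long fence, y along the short fence, both away from the corner and uphill alike; z: deck normal, out. Surface z=0 for x -24 to 190, y -30 to 115 mm. Both fences 14 mm high, as thick as the blank.
- home (a point): Where the blank's centre is when fully home: deck x 65, y 31, z 7 mm; axes as the deck's. Blank's long side along x (long fence: y -30 to 0, x -24 to 160 mm; short fence: x -24 to 0, y 0 to 75 mm). All rigid. Slick facing, friction about 0.18 to 0.27: a blank let go on the open deck slides down, but rubbing along one fence it may stop short of the other.
- post_tip (a point): Centre of the top of the fixed round steel post on the long fence, square to the deck (leaning 26 deg): deck x 75, y -15, z 62 mm; axes as the deck's. Post 18 mm diameter, 48 mm high above the fence's top (z 14 to 62 mm), the last 7 mm tapering to 10 mm diameter.
- blank_center (a point): Centre of the loose flat aluminium blank, a rectangular plate 130 x 62 x 14 mm, about 0.3 kg, lying flat on the bench. x along its length, y along its width, z through its thickness. Alike both ways round.
- collar_center (a point): Centre (on its axis, 25 mm above its underside) of the loose flanged steel collar, about 0.45 kg, standing flange down on the bench: 50 mm high, flange 64 mm diameter and 12 mm thick at the bottom, neck 44 mm diameter above, straight 22 mm bore right through. z: its axis, up. Seated over the post on the fence's top, this point is at deck x 75, y -15, z 39 mm.
- wheel: Bystander, loose: a grinding wheel 125 mm in diameter, 22 mm thick, lying flat; origin at the centre of its underside.
- tin: Bystander, loose: a grey tin 68 mm in diameter, 75 mm high; origin at the centre of its underside.
- brush: Bystander, loose: a hand brush lying on the bench.
Not all that is in view belongs to the job. What is shaped like the part that bears collar_center but black or turquoise is not meant. What is shaped like the part that bears blank_center but red is not meant.

How it is judged:
On the way, in this order (a step that is already met when the one before it is completed fails the run):
1. the blank lies fully home in the corner of the deck, let go: flat, against both fences within 3 mm, collar not yet on the post (x of blank_center in the frame of deck between 0.062 and 0.068 m and y of blank_center in the frame of deck between 0.028 and 0.034 m and z of blank_center in the frame of deck between 0.005 and 0.009 m and angle between the x axis of blank_center and the x axis of deck, either way round below 0.06 rad and contact force between the fingers and blank below 0.3 N and linear speed of blank below 0.02 m/s), for 0.2 s.
2. the collar is over the post and fully down on the fence (x of collar_center in the frame of deck between 0.07 and 0.08 m and y of collar_center in the frame of deck between -0.02 and -0.01 m and z of collar_center in the frame of deck below 0.0425 m), for 0.2 s.
At the end, for the whole second after the job is handed in: Blank flat on the deck, long side along the long fence, against both fences within 3 mm; collar flange down on the post (within 5 mm, 0.1 rad), seated on the fence within 3.5 mm; both let go and at rest; bystanders not moved over 20 mm (all of step 2 and x of blank_center in the frame of deck between 0.062 and 0.068 m and y of blank_center in the frame of deck between 0.028 and 0.034 m and z of blank_center in the frame of deck between 0.005 and 0.009 m and angle between the x axis of blank_center and the x axis of deck, either way round below 0.06 rad and z of collar_center in the frame of deck above 0.036 m and angle between the z axis of collar_center and the z axis of deck, either way round below 0.1 rad and linear speed of each of blank, collar below 0.02 m/s and angle between collar_center's own z axis and vertical below 0.7 rad); the robot touches nothing.
It fails at once if a bystander (wheel, tin or brush) is moved by more than 20 mm (distance of any of wheel, tin, brush from where it was at the start of the episode above 0.02 m).
It fails at once if the blank is dropped: moving faster than 0.8 m/s with no finger touching it (linear speed of blank above 0.8 m/s and contact force between the fingers and blank below 0.05 N).
It also fails if it takes over 72 s, if anything falls off the work surface, if the arm or the gripper's body presses on something with over 40 N, if the wrist force passes 120 N, or if a joint passes its speed limit or range.

## Working session

There is one attempt and no reset: what is moved stays moved. The work goes in short steps, Python scripts to look and compute and a shell command to move; the robot and the scene stay as the last step left them, time stands still between calls to the robot, and variables do not carry over. Pictures are saved under pics/ and viewed, at most 10 in all, crops included, and the job is handed in when it is done.

```bash
ls; mkdir -p pics
python3 - <<'E'
from station import monitor, grab_frame
import cv2,pickle
s=monitor.sense();print({k:s[k] for k in('t','tcp_pos','ee_rot','grip_width')})
for n in('side','top'):
    f=grab_frame(n);pickle.dump(f,open(f'pics/{n}0.pkl','wb'))
    cv2.imwrite(f'pics/{n}0.png',f['pixels'][:,:,::-1]);print(n,f['camera_matrix'],f['dist_coeffs'],f['rvec'],f['tvec'])
E
```

```text
pics
{'t': 0.0, 'tcp_pos': array([0.16770546, 0.60172117, 0.24164842]), 'ee_rot': array([[-9.63295613e-01,  2.68442747e-01, -2.31840206e-04],
       [ 2.68442827e-01,  9.63294844e-01, -1.22145523e-03],
       [-1.04560321e-04, -1.23885830e-03, -9.99999227e-01]]), 'grip_width': 0.08569388887085888}
side [[433.89534892   0.         314.47960975]
 [  0.         433.89534892 200.82454517]
 [  0.           0.           1.        ]] [-0.06005719  0.          0.          0.          0.        ] [ 2.16826835 -0.74099343  0.34551352] [-0.42091844  0.32304385  0.87882376]
top [[377.49630519   0.         317.47115508]
 [  0.         377.49630519 201.09527358]
 [  0.           0.           1.        ]] [0.01433991 0.         0.         0.         0.        ] [ 2.07891084 -2.12535071  0.23912568] [0.05891878 0.5642295  1.00888016]
```

View pics/side0.png

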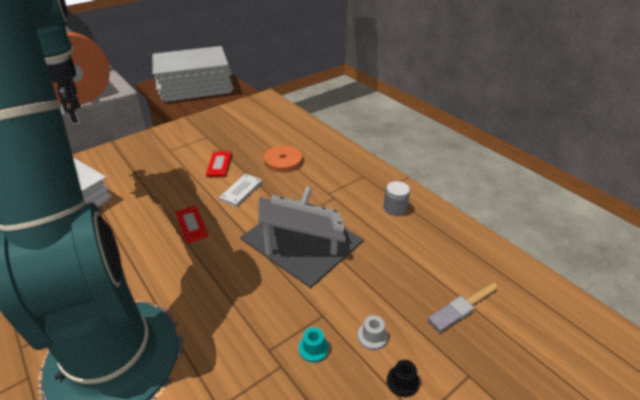

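View pics/top0.png

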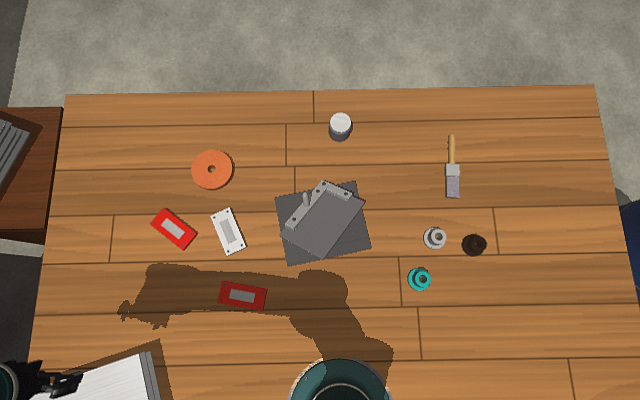

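Side view: the grey-white blank is at (241,189) and the steel collar at (374,331). Top view: blank at (228,232), collar at (435,237), fixture around (325,220).
Possible mix-ups (top view):
- Blank: white/grey (228,232), red (174,229), red (242,295). I choose (228,232).
- Collar: steel (435,237), turquoise (419,279), black (474,244). I choose (435,237).

Next is one close crop to check these choices.

```bash
cat > h.py <<'E'
import numpy as np,cv2,pickle
from scipy.spatial.transform import Rotation as R
def load(n): return pickle.load(open(f'pics/{n}.pkl','rb'))
def snap(n,tag):
    from station import grab_frame
    f=grab_frame(n);pickle.dump(f,open(f'pics/{n}{tag}.pkl','wb'));return f
def ray(f,p):
    u=cv2.undistortPoints(np.array(p,float).reshape(-1,1,2),f['camera_matrix'],f['dist_coeffs']).reshape(-1,2)
    M=cv2.Rodrigues(f['rvec'])[0];d=np.c_[u,np.ones(len(u))]@M
    return -M.T@f['tvec'].ravel(),d/np.linalg.norm(d,axis=1)[:,None]
def plane(f,p,z):
    o,d=ray(f,p);return o+d*((z-o[2])/d[:,2])[:,None]
def proj(f,P): return cv2.projectPoints(np.array(P,float).reshape(-1,1,3),f['rvec'],f['tvec'],f['camera_matrix'],f['dist_coeffs'])[0].reshape(-1,2)
def mask(f,lo,hi,box):
    h=cv2.inRange(cv2.cvtColor(f['pixels'],cv2.COLOR_RGB2HSV),np.array(lo),np.array(hi));m=np.zeros_like(h)
    x0,y0,x1,y1=box;m[y0:y1,x0:x1]=h[y0:y1,x0:x1];return m
def crop(f,box,k): 
    x0,y0,x1,y1=box;return cv2.resize(f['pixels'][y0:y1,x0:x1,::-1],None,fx=k,fy=k,interpolation=cv2.INTER_CUBIC)
E
python3 - <<'E'
from h import *
t,s=load('top0'),load('side0')
a=crop(t,(270,175,380,275),4);b=crop(s,(230,175,370,290),4)[:400,:]
# top fixture | side fixture ; below: blank top, collar top
im=np.zeros((600,800,3),np.uint8)
im[:300,:400]=crop(t,(275,172,375,247),4);im[:300,400:]=crop(s,(250,180,350,255),4)
im[300:,:240]=crop(t,(198,198,258,273),4);im[300:,240:400]=crop(t,(415,200,455,275),4)
im[300:,400:]=crop(s,(340,300,440,375),4)
cv2.imwrite('pics/c1.png',im)
E
```

```text
(no output)
```

View pics/c1.png

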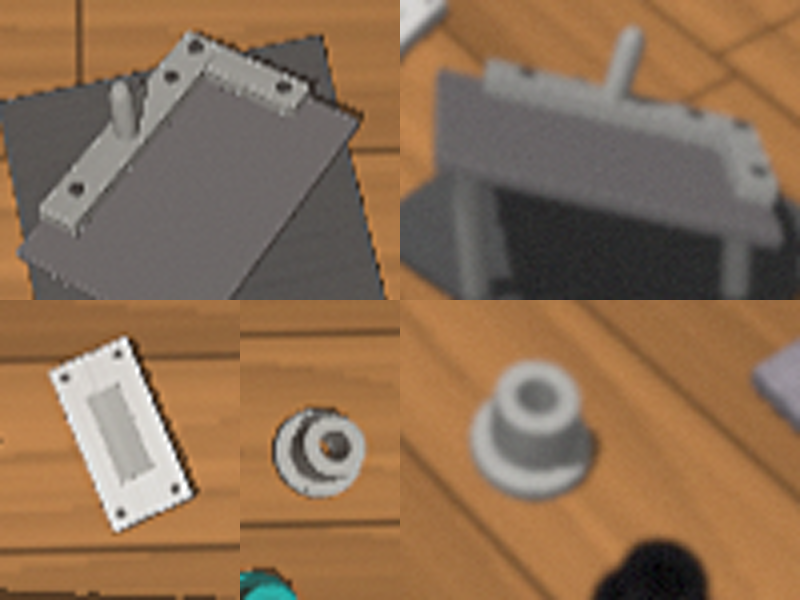

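The crop confirms the white-grey blank (centre about (228,232)) and the steel collar (neck top about (438.7,237)). The fixture's fence corners and post tip (about (305.5,194) in the top view) are also clear.

```bash
cat >> h.py <<'E'
def deckR(psi):
    u=np.array([np.cos(psi),np.sin(psi),0]);k=np.array([0,0,1.]);a=np.radians(26)
    e1=np.cos(a)*u+np.sin(a)*k;e2=np.cross(k,u);x=(e1-e2)/2**.5;y=(e1+e2)/2**.5
    return np.c_[x,y,np.cross(x,y)]
E
python3 - <<'E'
from h import *
from scipy.optimize import least_squares
t,s=load('top0'),load('side0')
T=[((75,-15,62),(122,87)),((-24,-30,14),(187,32)),((160,-30,14),(42,205)),((160,0,14),(75,224)),((-24,75,14),(308,88)),((-24,115,0),(362,118)),((190,-30,0),(20,252))]
S=[((75,-15,62),(232,32)),((160,-30,14),(88,60)),((-24,115,0),(380,245)),((190,115,0),(38,165)),((190,-30,0),(38,68)),((-24,75,14),(375,165))]
A=np.array([a for a,b in T])/1e3;At=np.array([b for a,b in T])/4+[275,172]
B=np.array([a for a,b in S])/1e3;Bs=np.array([b for a,b in S])/4+[250,180]
def res(q):
    M=deckR(q[3]);return np.r_[proj(t,A@M.T+q[:3])-At,proj(s,B@M.T+q[:3])-Bs]
best=min((least_squares(lambda q:res(q).ravel(),[.6,0,.1,p],loss='soft_l1') for p in (2.5,3.14,3.8)),key=lambda o:o.cost)
q=best.x;print('deck',q.round(4),best.cost);print(res(q).round(2))
np.save('deck.npy',q);M=deckR(q[3]);print(M.round(3))
print('post tip',(M@[.075,-.015,.062]+q[:3]).round(4),'home',(M@[.065,.031,.007]+q[:3]).round(4))
for n,f,box in(('top',t,(205,200,250,260)),('side',s,(212,170,268,208))):
    m=mask(f,(0,0,120),(180,70,255),box);c=max(cv2.findContours(m,0,2)[0],key=cv2.contourArea)
    P=plane(f,c.reshape(-1,2),.014)[:,:2];r=cv2.minAreaRect((P*1e3).astype(np.float32));print('blank',n,r)
for n,f,p in(('top',t,(438.6,237)),('side',s,(374.2,324))): print('collar top',n,plane(f,[p],.05))
for n,f,box in(('top',t,(420,222,450,255)),('side',s,(350,312,392,352))):
    m=mask(f,(0,0,60),(180,70,255),box);c=max(cv2.findContours(m,0,2)[0],key=cv2.contourArea)
    P=plane(f,c.reshape(-1,2),.006)[:,:2];print('collar flange',n,cv2.minEnclosingCircle((P*1e3).astype(np.float32)),cv2.boundingRect(c))
for n,f,p in(('wheel',t,(212,169)),('tin',t,(340,127)),('brush',t,(453,180))):print(n,plane(f,[p],.02))
E
```

```text
deck [0.5971 0.0191 0.0424 3.3329] 9.76416788531994
[[-0.33  0.08]
 [ 0.45 -0.38]
 [-0.6   0.69]
 [-0.03  0.57]
 [ 0.93 -0.81]
 [-0.22  0.24]
 [-0.89 -0.23]
 [ 0.51  0.26]
 [-0.29  0.33]
 [ 0.79 -1.29]
 [-0.71 -1.01]
 [-0.32  0.5 ]
 [ 0.94  6.51]]
[[-0.758 -0.49   0.43 ]
 [ 0.573 -0.815  0.083]
 [ 0.31   0.31   0.899]]
post tip [0.5742 0.0795 0.1168] home [0.5356 0.0317 0.0785]
blank top ((493.5115661621094, 311.0127868652344), (131.46348571777344, 61.595054626464844), 23.635251998901367)
blank side ((491.1285095214844, 306.9039001464844), (142.0963134765625, 67.02250671386719), 23.939058303833008)
collar top top [[ 0.45742478 -0.29195008  0.05      ]]
collar top side [[ 0.46021051 -0.29325087  0.05      ]]
collar flange top ((461.6067810058594, -294.1517333984375), 34.25734329223633) (423, 227, 23, 22)
collar flange side ((468.39801025390625, -285.45263671875), 43.03068542480469) (358, 315, 30, 35)
wheel [[0.68197907 0.36240994 0.02      ]]
tin [[ 0.8095139  -0.02866932  0.02      ]]
brush [[ 0.63122099 -0.3606112   0.02      ]]
```

```bash
cat >> h.py <<'E'
def go(P,Rt):
    from station import monitor
    s=monitor.sense();R0=np.array(s['ee_rot'])
    d=R0.T@(np.array(P)-s['tcp_pos'])*100;w=R.from_matrix(R0.T@Rt).as_rotvec(degrees=True)
    print('row',d.round(2),w.round(1),'rows>=',max(np.linalg.norm(d)/5,np.linalg.norm(w)/8.59).round(1))
def down(ang):  # tool down, x axis at ang deg
    c,s=np.cos(np.radians(ang)),np.sin(np.radians(ang));return np.array([[c,s,0],[s,-c,0],[0,0,-1.]])
E
python3 -c "
from h import *
go((.4935,.311,.10),down(203.6))"
```

```text
row [-39.19 -19.25  14.2 ] [ -0.1  -0.  -39.2] rows>= 9.2
```

```bash
python3 -m creep '[-13,-6.4,4.7,0,0,-13,0,-26,-12.8,9.4,0,0,-26,0,-39.2,-19.2,14.2,-0.1,0,-39.2,0,-39.2,-19.2,14.2,-0.1,0,-39.2,0,-39.2,-19.2,14.2,-0.1,0,-39.2,0,-39.2,-19.2,14.2,-0.1,0,-39.2,0,-39.2,-19.2,14.2,-0.1,0,-39.2,0,-39.2,-19.2,14.2,-0.1,0,-39.2,0,-39.2,-19.2,14.2,-0.1,0,-39.2,0,-39.2,-19.2,14.2,-0.1,0,-39.2,0,-39.2,-19.2,14.2,-0.1,0,-39.2,0,-39.2,-19.2,14.2,-0.1,0,-39.2,0,-39.2,-19.2,14.2,-0.1,0,-39.2,0,-39.2,-19.2,14.2,-0.1,0,-39.2,0]' 40
python3 - <<'E'
from h import *
go((.4935,.311,.007),down(203.6))
f=snap('top','1');s=snap('side','1')
im=np.hstack([crop(f,(178,182,278,282),4),crop(s,(190,120,290,220),4)]);cv2.imwrite('pics/c2.png',im)
E
```

```text
t: 1.5
tcp_pos: [0.4931, 0.3131, 0.1007]
ee_rot: [[-0.915, -0.403, 0.0], [-0.403, 0.915, 0.002], [-0.001, 0.002, -1.0]]
force: [-0.5, -0.6, 0.3]
grip_width: 0.0854
grasp_force: 0.0
row [ 0.05 -0.23  9.37] [0.1 0.1 0.1] rows>= 1.9
```

View pics/c2.png

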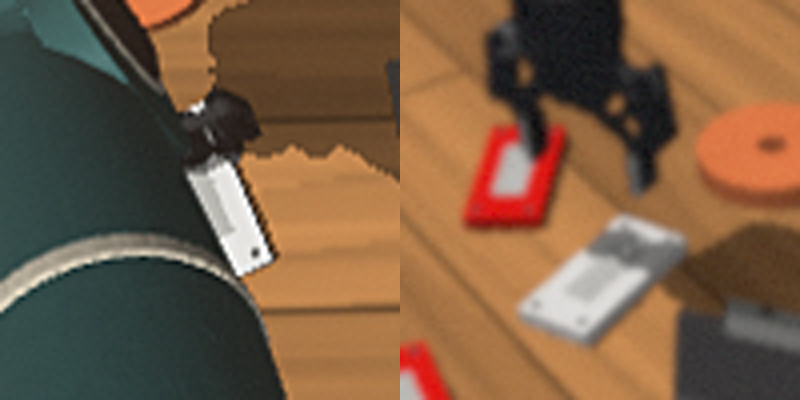

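The side crop shows the open gripper directly above the white blank, with fingers across its width and the red one clear. Next: descend and grip.

```bash
python3 -m creep '[0,-0.1,3,0,0,0,0,0,-0.1,6,0,0,0,0,0,-0.1,7.5,0,0,0,0,0,-0.1,8.4,0,0,0,0,0,-0.1,9,0,0,0,0,0,-0.1,9.3,0,0,0,0,0,-0.1,9.3,0,0,0,40,0,-0.1,9.3,0,0,0,80,0,-0.1,9.3,0,0,0,130,0,-0.1,9.3,0,0,0,130,0,-0.1,9.3,0,0,0,130,0,-0.1,9.3,0,0,0,130,0,-0.1,9.3,0,0,0,130,0,-0.1,9.3,0,0,0,130]' 40
```

```text
t: 3.0
tcp_pos: [0.4946, 0.3115, 0.0082]
ee_rot: [[-0.916, -0.401, 0.001], [-0.401, 0.916, 0.002], [-0.002, 0.002, -1.0]]
force: [-1.9, -0.6, 6.3]
grip_width: 0.0611
grasp_force: 43.6
```

```bash
cat >> h.py <<'E'
def deck(p,z=1):
    q=np.load('deck.npy');M=deckR(q[3]);return M@(np.array(p)/1e3)+q[:3],np.c_[M[:,0],-M[:,1],-M[:,2]]
E
python3 -c "
from h import *
from station import monitor
Rt=down(203.6)
go((.4946,.3115,.2),Rt)
go(*deck((90,61,100)));go(*deck((90,61,40)));print(deck((90,61,100)))"
```

```text
row [ -0.04   0.04 -19.18] [0.1 0.1 0. ] rows>= 3.8
row [  6.94 -27.71 -17.15] [ 7.7 26.1 56.7] rows>= 7.3
row [  9.51 -27.15 -11.76] [ 7.7 26.1 56.7] rows>= 7.3
(array([0.54199884, 0.02934723, 0.17911797]), array([[-0.75839742,  0.48950129, -0.43037408],
       [ 0.57336614,  0.81504838, -0.08335113],
       [ 0.30997521, -0.30997521, -0.89879405]]))
```

```bash
python3 -m creep '[0,0,-3,0,0,0,130,0,0,-7,0,0,0,130,0,0,-11,0,0,0,130,0,0,-15,0,0,0,130,0,0,-18,0,0,0,130,1,-4,-19,1,4,8,130,2,-8,-19,2,8,16,130,3,-12,-19,3,12,24,130,4,-16,-19,4,16,32,130,5,-20,-18.5,6,20,40,130,6,-24,-18,7,23,49,130,6.5,-26,-17.5,7.5,25,54,130,6.9,-27.7,-17.1,7.7,26.1,56.7,130,6.9,-27.7,-17.1,7.7,26.1,56.7,130,6.9,-27.7,-17.1,7.7,26.1,56.7,130,6.9,-27.7,-17.1,7.7,26.1,56.7,130,6.9,-27.7,-17.1,7.7,26.1,56.7,130]'
python3 - <<'E'
from h import *
go(*deck((90,61,8.2)))
f=snap('top','2');s=snap('side','2')
im=np.hstack([crop(f,(260,160,360,260),4),crop(s,(240,140,340,240),4)]);cv2.imwrite('pics/c3.png',im)
E
```

```text
t: 4.7
tcp_pos: [0.542, 0.0305, 0.1782]
ee_rot: [[-0.759, 0.488, -0.431], [0.572, 0.816, -0.084], [0.31, -0.31, -0.899]]
force: [-0.5, -0.6, -2.8]
grip_width: 0.061
grasp_force: 47.4
row [-0.03 -0.11  9.11] [-0.   0.   0.1] rows>= 1.8
```

View pics/c3.png

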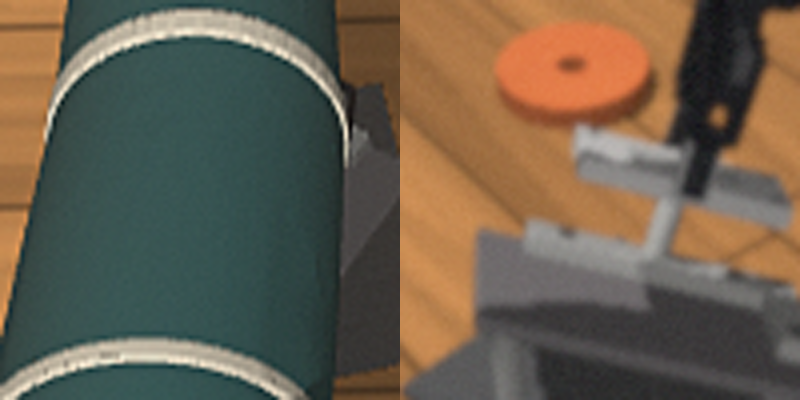

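The blank is held parallel to the deck above it and clear of the post. I lower it slowly, watching the force.

```bash
python3 -m creep '[0,0,2,0,0,0,130,0,0,4,0,0,0,130,0,0,6,0,0,0,130,0,0,7.5,0,0,0,130,0,0,8.3,0,0,0,130,0,0,8.6,0,0,0,130,0,0,8.7,0,0,0,130]';python3 -m creep '[0,0,0.1,0,0,0,130,0,0,0.2,0,0,0,130]';python3 -m creep '[0,0,0.1,0,0,0,130,0,0,0.2,0,0,0,130]'; python3 -c "
from h import *
go(*deck((90,61,8.2)))"
```

```text
t: 5.5
tcp_pos: [0.5048, 0.0222, 0.0999]
ee_rot: [[-0.758, 0.49, -0.431], [0.574, 0.815, -0.084], [0.31, -0.311, -0.898]]
force: [-0.3, -0.1, -3.4]
grip_width: 0.0609
grasp_force: 47.3
t: 5.7
tcp_pos: [0.5045, 0.0221, 0.0988]
ee_rot: [[-0.758, 0.49, -0.43], [0.574, 0.815, -0.084], [0.309, -0.31, -0.899]]
force: [2.3, 1.2, 15.1]
grip_width: 0.0609
grasp_force: 49.3
t: 5.9
tcp_pos: [0.5048, 0.022, 0.0986]
ee_rot: [[-0.759, 0.491, -0.428], [0.574, 0.815, -0.083], [0.308, -0.309, -0.9]]
force: [6.1, 3.8, 38.8]
grip_width: 0.061
grasp_force: 52.0
row [ 0.1  -0.08  0.28] [ 0.1  0.1 -0. ] rows>= 0.1
```

```bash
python3 -m creep '[0,0,-0.15,0,0,0,100,0,0,-0.3,0,0,0,80,0,0,-0.3,0,0,0,66,0,0,-0.3,0,0,0,56,0,0,-0.3,0,0,0,44,0,0,-0.3,0,0,0,30,0,0,-0.3,0,0,0,15,0,0,-0.3,0,0,0,0,0,0,-0.3,0,0,0,0,0,0,-0.3,0,0,0,0,0,0,-0.3,0,0,0,0]';python3 -m creep '[0,0,-0.5,0,0,0,0,0,0,-1,0,0,0,0,0,0,-2,0,0,0,0,0,0,-4,0,0,0,0,0,0,-7,0,0,0,0,0,0,-9,0,0,0,0,0,0,-9,0,0,0,0]';  python3 - <<'E'
from h import *
f=snap('top','3');s=snap('side','3')
im=np.hstack([crop(f,(260,160,360,260),4),crop(s,(250,170,350,270),4)]);cv2.imwrite('pics/c4.png',im)
E
```

```text
t: 7.0
tcp_pos: [0.5041, 0.02, 0.0995]
ee_rot: [[-0.757, 0.491, -0.432], [0.576, 0.813, -0.085], [0.309, -0.313, -0.898]]
force: [-2.7, -10.4, 12.7]
grip_width: 0.0855
grasp_force: 0.4
t: 7.7
tcp_pos: [0.5449, 0.03, 0.1822]
ee_rot: [[-0.759, 0.49, -0.428], [0.573, 0.815, -0.084], [0.308, -0.309, -0.9]]
force: [-0.5, 0.2, -0.8]
grip_width: 0.0855
grasp_force: 0.0
```

View pics/c4.png

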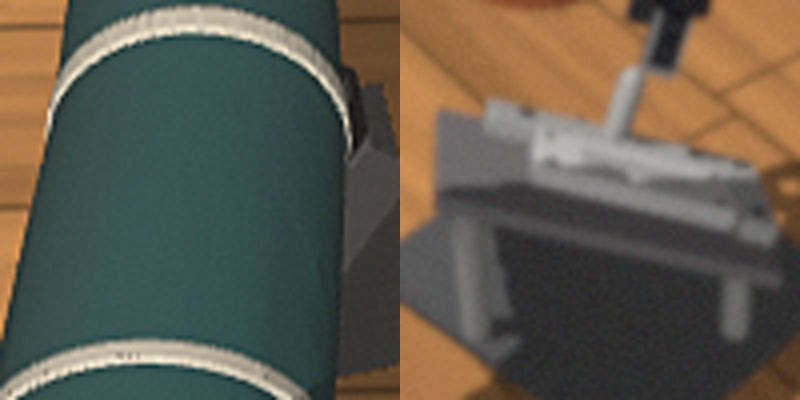

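```bash
python3 -c "
from h import *
from station import monitor
print(monitor.sense()['joint_positions'])
go((.46,-.293,.20),down(143))"
```

```text
[-0.33487968  0.61002443  0.30020847  1.56953154 -0.10762412  1.43881472
  0.96788507]
row [-11.6  -30.98   4.47] [-18.9 -17.9   2.9] rows>= 6.7
```

```bash
python3 -m creep '[0,0,-3,0,0,0,0,-1,-4,-5,-2,-2,0,0,-3,-8,-4,-5,-5,1,0,-5,-12,-3,-8,-8,1,0,-7,-17,-1,-11,-11,2,0,-9,-22,1,-14,-14,2,0,-10,-26,3,-16,-16,2.5,0,-11,-29,4,-18,-17,2.9,0,-11.6,-31,4.5,-18.9,-17.9,2.9,0,-11.6,-31,4.5,-18.9,-17.9,2.9,0,-11.6,-31,4.5,-18.9,-17.9,2.9,0]';  python3 - <<'E'
from h import *
f=snap('top','4');s=snap('side','4')
im=np.hstack([crop(f,(272,170,372,260),4),crop(s,(250,175,350,265),4)]);im=np.vstack([im,np.hstack([crop(f,(400,190,500,240),4),crop(s,(330,270,430,320),4)])]);cv2.imwrite('pics/c5.png',im)
E
```

```text
t: 8.9
tcp_pos: [0.4592, -0.293, 0.1992]
ee_rot: [[-0.798, 0.603, -0.002], [0.603, 0.798, 0.0], [0.002, -0.001, -1.0]]
force: [1.1, 0.5, 0.2]
grip_width: 0.0854
grasp_force: 0.0
```

View pics/c5.png

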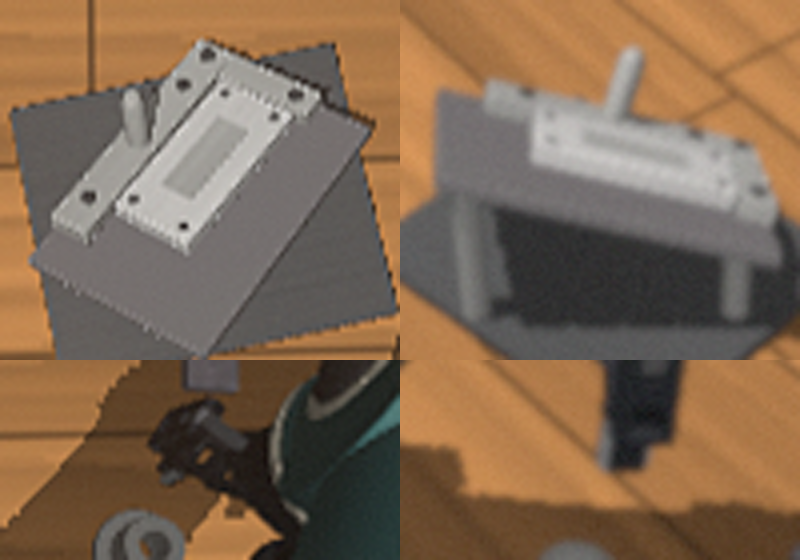

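The blank is lying along the long fence, close to the corner. Its end may be a few mm short of the short fence (top crop around (230,80)). I refine the deck pose with this clear view and measure the gap.

Run:
```python
from h import *
from scipy.optimize import least_squares
t,s=load('top4'),load('side4')
T=[((75,-15,62),(132,93)),((-24,-30,14),(197,40)),((160,-30,14),(53,215)),((160,0,14),(87,236)),((-24,75,14),(323,90)),((-24,115,0),(375,125)),((190,-30,0),(30,262)),((190,115,0),(203,357))]
S=[((75,-15,62),(232,50)),((160,-30,14),(88,80)),((-24,115,0),(381,264)),((190,115,0),(38,188)),((190,-30,0),(38,90))]
A=np.array([a for a,b in T])/1e3;At=np.array([b for a,b in T])/4+[272,170]
B=np.array([a for a,b in S])/1e3;Bs=np.array([b for a,b in S])/4+[250,175]
def res(q):
    M=deckR(q[3]);return np.r_[proj(t,A@M.T+q[:3])-At,proj(s,B@M.T+q[:3])-Bs]
o=least_squares(lambda q:res(q).ravel(),np.load('deck.npy'),loss='soft_l1');q=o.x
print(q.round(4));print(res(q).round(1).tolist());np.save('deck.npy',q);M=deckR(q[3])
def on(f,p,z):
    o,d=ray(f,p);n=M[:,2];o2=o-q[:3];k=(z-o2@n)/(d@n);return ((o2+d*k[:,None])@M*1e3).round(1)
H=np.array([(224,93),(274,117),(133,199),(184,226)])/4+[272,170]
print(on(t,H,.014),on(t,H,.014).mean(0))
print('inner corner pix',proj(t,[M@[0,0,.014]+q[:3],M@[0,.075,.014]+q[:3]]))
im=np.hstack([crop(t,(305,175,355,225),8),crop(s,(310,195,360,245),8)]);cv2.imwrite('pics/c6.png',im)
```

```text
[0.5975 0.0197 0.0414 3.3373]
[[0.0, 0.6], [0.7, -0.4], [-0.3, 0.3], [-0.0, -0.4], [-0.0, 0.5], [-0.7, 0.3], [-0.3, -0.6], [1.0, -0.4], [0.5, 1.0], [-0.3, 0.6], [0.7, -1.0], [-0.5, -1.4], [-0.3, 0.4]]
[[ 11.1  13.9  14. ]
 [ 12.2  56.6  14. ]
 [120.3  10.3  14. ]
 [121.3  53.   14. ]] [66.225 33.45  14.   ]
inner corner pix [[326.03737594 188.84201576]
 [348.36411651 198.79983713]]
```

View pics/c6.png

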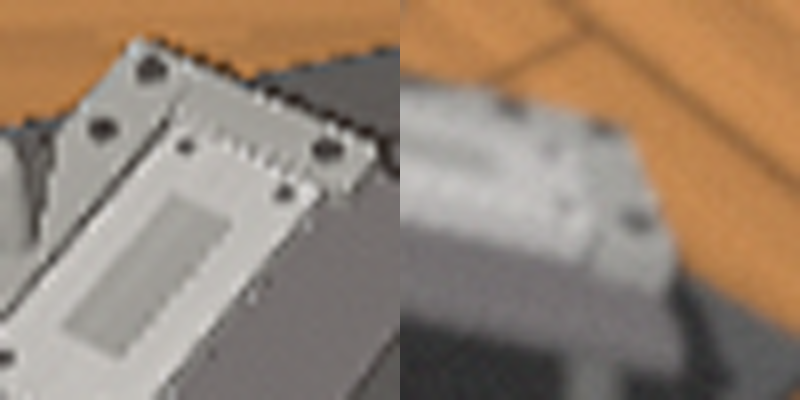

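The corner crop shows the blank's end nearly touching the short fence around (240,150). A thin dark wedge runs along the long fence, so the blank looks turned about 0.03 rad and about 2 mm off. I will push it lightly from both sides.

```bash
python3 -c "
from h import *
go(*deck((45,102,80)));go(*deck((45,102,22)))"
```

```text
row [ 8.63 26.14  4.05] [18.8 17.8 -3.1] rows>= 5.6
row [10.32 24.25  9.26] [18.8 17.8 -3.1] rows>= 5.6
```

```bash
python3 -m creep '[1,3,0,2,2,0,255,3,7,0,5,5,-1,255,5,11,0,8,8,-1,255,6,15,0,11,11,-2,255,7,19,1,14,14,-2,255,8,23,2,17,16,-3,255,8.6,26.1,4,18.8,17.8,-3.1,255,8.6,26.1,4,18.8,17.8,-3.1,255,8.6,26.1,4,18.8,17.8,-3.1,255,8.6,26.1,4,18.8,17.8,-3.1,255,8.6,26.1,4,18.8,17.8,-3.1,255]' && python3 -c "
from h import *
go(*deck((45,102,22)))
go(*deck((45,76,22)))"
```

```text
t: 10.1
tcp_pos: [0.548, -0.0338, 0.1603]
ee_rot: [[-0.76, 0.489, -0.428], [0.572, 0.816, -0.084], [0.308, -0.309, -0.9]]
force: [-0.4, -0.6, 0.8]
grip_width: -0.0001
grasp_force: 0.0
row [0.11 0.25 5.91] [ 0.1  0.1 -0.1] rows>= 1.2
row [0.11 2.85 5.92] [ 0.1  0.1 -0.1] rows>= 1.3
```

```bash
python3 -m creep '[0,0.1,2,0,0,0,255,0,0.1,4,0,0,0,255,0,0.1,5.3,0,0,0,255,0,0.1,5.8,0,0,0,255,0,0.1,5.8,0,0,0,255,0,0.5,5.8,0,0,0,255,0,0.9,5.8,0,0,0,255,0,1.3,5.8,0,0,0,255,0,1.6,5.8,0,0,0,255,0,1.8,5.8,0,0,0,255,0,2,5.8,0,0,0,255]' && python3 -c "
from h import *
go(*deck((45,76,22)))"; python3 -m creep '[0,0.1,0,0,0,0,255,0,0.2,0,0,0,0,255,0,0.3,0,0,0,0,255]'; python3 -m creep '[0,0.1,0,0,0,0,255,0,0.2,0,0,0,0,255,0,0.3,0,0,0,0,255]'
```

```text
t: 11.2
tcp_pos: [0.5331, -0.0216, 0.1012]
ee_rot: [[-0.76, 0.488, -0.429], [0.571, 0.816, -0.084], [0.309, -0.309, -0.899]]
force: [0.6, -0.5, 0.9]
grip_width: 0.0
grasp_force: 0.0
row [0.1  0.75 0.06] [ 0.1  0.  -0.1] rows>= 0.2
t: 11.5
tcp_pos: [0.5345, -0.0193, 0.1003]
ee_rot: [[-0.76, 0.488, -0.429], [0.571, 0.816, -0.084], [0.309, -0.309, -0.899]]
force: [-0.3, 0.3, -0.3]
grip_width: 0.0002
grasp_force: 0.0
t: 11.8
tcp_pos: [0.536, -0.0168, 0.0994]
ee_rot: [[-0.76, 0.488, -0.429], [0.571, 0.816, -0.084], [0.309, -0.309, -0.899]]
force: [-0.1, -0.8, -0.3]
grip_width: 0.0001
grasp_force: 0.0
```

```bash
for i in 1 2 3; do python3 -m creep '[0,0.1,0,0,0,0,255,0,0.2,0,0,0,0,255]' | egrep 'tcp|force: \['; done
```

```text
tcp_pos: [0.5369, -0.0152, 0.0988]
force: [-0.0, -1.0, -0.3]
tcp_pos: [0.5379, -0.0135, 0.0981]
force: [0.3, -0.2, 0.3]
tcp_pos: [0.5389, -0.0119, 0.0975]
force: [-0.0, -0.8, -0.1]
```

```bash
python3 -c "
from h import *
go(*deck((45,76,22)))"
```

```text
row [ 0.1  -0.43  0.06] [ 0.1  0.  -0.1] rows>= 0.1
```

```bash
for i in 1 2 3 4; do python3 -m creep '[0,0.1,0,0,0,0,255]' | egrep 'tcp|force: \['; done
```

```text
tcp_pos: [0.5393, -0.0111, 0.0972]
force: [-0.7, -1.0, 0.6]
tcp_pos: [0.5399, -0.0103, 0.0969]
force: [-0.5, -0.6, -0.9]
tcp_pos: [0.5403, -0.0095, 0.0966]
force: [-0.1, -0.7, 0.4]
tcp_pos: [0.5408, -0.0086, 0.0963]
force: [-0.1, -0.7, -0.3]
```

Run:
```python
from h import *
s=snap('side','5')
cv2.imwrite('pics/c7.png',crop(s,(270,160,370,250),8))
```

```text
(no output)
```

View pics/c7.png

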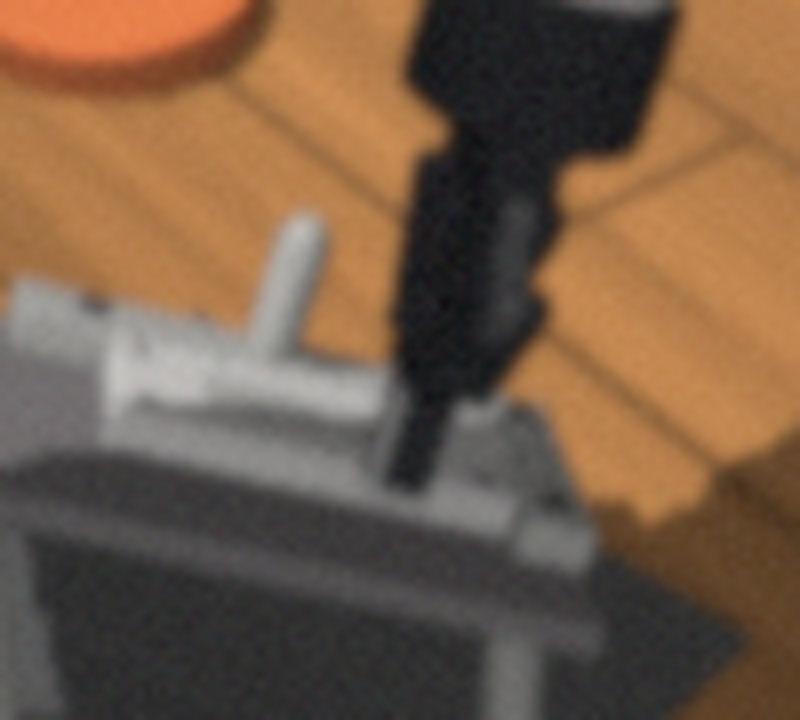

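The fingertip (410,485) only just overlaps the blank's upper edge, so it sits too high to push. I back off, go 6 mm lower and push again.

```bash
python3 -m creep '[0,-0.7,0,0,0,0,255,0,-1.4,0,0,0,0,255,0,-1.4,0.3,0,0,0,255,0,-1.4,0.6,0,0,0,255,0,-1.4,0.6,0,0,0,255]' | egrep 'tcp|force: \[';python3 -m creep '[0,0.2,0,0,0,0,255,0,0.4,0,0,0,0,255,0,0.6,0,0,0,0,255,0,0.7,0,0,0,0,255]' | egrep 'tcp|force: \['; for i in 1 2 3 4 ; do python3 -m creep '[0,0.1,0,0,0,0,255]' | egrep 'tcp|force: \['; done;  python3 -c "
from h import *
go(*deck((45,76,22)))"
```

```text
tcp_pos: [0.531, -0.0205, 0.0948]
force: [-0.0, -0.4, -0.1]
tcp_pos: [0.5349, -0.0146, 0.0929]
force: [0.8, -0.2, 0.5]
tcp_pos: [0.5351, -0.0143, 0.0928]
force: [-2.9, -4.0, 3.0]
tcp_pos: [0.5353, -0.0142, 0.0926]
force: [-6.5, -8.2, 7.1]
tcp_pos: [0.5354, -0.014, 0.0925]
force: [-8.7, -11.0, 10.9]
tcp_pos: [0.5355, -0.0139, 0.0924]
force: [-13.0, -14.7, 14.7]
row [ 0.11 -0.26 -0.56] [-0.1 -0.1 -0.2] rows>= 0.1
```

```bash
python3 -m creep '[0,-0.5,0,0,0,0,255,0,-1,0,0,0,0,255,0,-1,-2,0,0,0,255,0,-1,-4,0,0,0,255,3,1,-4,0,0,0,255,6,2,-4,0,0,0,255,9,3,-4,0,0,0,255,12,4,-4,0,0,0,255,12,4,-4,0,0,0,255,12,4,-4,0,0,0,255]' | egrep 'tcp|force: \['; python3 -c "
from h import *
go(*deck((164,31,16)));go(*deck((145,31,16)))"
```

```text
tcp_pos: [0.4822, 0.0934, 0.1528]
force: [-0.2, -0.1, 0.0]
row [-0.03 -0.07  4.09] [ 0.1  0.1 -0. ] rows>= 0.8
row [-1.93 -0.07  4.09] [ 0.1  0.1 -0. ] rows>= 0.9
```

```bash
python3 -m creep '[0,0,1.5,0,0,0,255,0,0,3,0,0,0,255,0,0,3.7,0,0,0,255,0,0,4,0,0,0,255,0,0,4,0,0,0,255,-0.5,0,4,0,0,0,255,-1,0,4,0,0,0,255,-1.3,0,4,0,0,0,255,-1.5,0,4,0,0,0,255,-1.6,0,4,0,0,0,255]' | egrep 'tcp|force: \['; for i in 1 2 3 4 5 6; do python3 -m creep '[-0.1,0,0,0,0,0,255]' | egrep 'tcp|force: \['; done;  python3 -c "
from h import *
go(*deck((141,31,16)))"
```

```text
tcp_pos: [0.4774, 0.0802, 0.1116]
force: [0.0, 0.3, -0.1]
tcp_pos: [0.478, 0.0799, 0.1113]
force: [0.5, 0.3, 0.4]
tcp_pos: [0.4787, 0.0793, 0.111]
force: [-0.9, 0.5, 0.1]
tcp_pos: [0.4795, 0.0788, 0.1107]
force: [-0.3, -0.0, 0.7]
tcp_pos: [0.4803, 0.0781, 0.1104]
force: [0.5, 0.4, 0.5]
tcp_pos: [0.4806, 0.0779, 0.1102]
force: [-7.5, 4.6, 9.4]
tcp_pos: [0.4806, 0.0779, 0.1102]
force: [-14.0, 8.3, 15.1]
row [-0.24 -0.05  0.06] [ 0.  -0.2 -0. ] rows>= 0.1
```

```bash
python3 -m creep '[0.5,0,0,0,0,0,255,1.5,0,0,0,0,0,255,1.5,0,-3,0,0,0,200,1.5,0,-6,0,0,0,100,1.5,0,-9,0,0,0,0,1.5,0,-11,0,0,0,0,1.5,0,-11,0,0,0,0]' | egrep 'tcp|force: \['
python3 - <<'E'
from h import *
go((.46,-.293,.20),down(143))
t,s=load('top4'),load('side4')
def tri(a,b):
    o1,d1=ray(t,[a]);o2,d2=ray(s,[b]);d1=d1[0];d2=d2[0]
    k=np.linalg.lstsq(np.c_[d1,-d2],o2-o1,rcond=None)[0];p,q=o1+k[0]*d1,o2+k[1]*d2;return (p+q)/2,np.linalg.norm(p-q)
q=np.load('deck.npy');M=deckR(q[3])
P,e=tri((305,193),(308.2,187.7));print('tip',P,e,'deck coords',(P-q[:3])@M*1e3)
print('pred',M@[.075,-.015,.062]+q[:3])
# side camera collar check from first side image
P,e=tri((438.6,237),(374.2,324));print('collar top',P,e)
E
```

```text
tcp_pos: [0.5189, 0.0954, 0.2155]
force: [0.1, -0.4, -0.2]
row [-18.16 -34.13   7.15] [-18.7 -17.7   3.1] rows>= 7.9
tip [0.57522505 0.08038985 0.1179632 ] 0.0022235104226222616 deck coords [ 75.29232632 -15.07048545  64.46518568]
pred [0.5743532  0.07995547 0.11567874]
collar top [ 0.45872391 -0.29274723  0.05004413] 0.002966120311939422
```

```bash
python3 -m creep '[-1,-4,-1,-2,-2,0,0,-3,-8,-1,-4,-4,0,0,-5,-12,0,-6,-6,1,0,-7,-16,2,-9,-8,1,0,-9,-20,3,-11,-11,2,0,-11,-24,4,-14,-13,2,0,-14,-28,5,-16,-15,3,0,-16,-31,6,-18,-17,3,0,-18.2,-34.1,7.1,-18.7,-17.7,3.1,0,-18.2,-34.1,7.1,-18.7,-17.7,3.1,0,-18.2,-34.1,7.1,-18.7,-17.7,3.1,0,-18.2,-34.1,7.1,-18.7,-17.7,3.1,0]' | egrep 'tcp|force: \['
python3 - <<'E'
from h import *
go((.459,-.293,.027),down(143))
t=snap('top','6')
# blank vs home: bright mask of blank in deck plane
q=np.load('deck.npy');M=deckR(q[3]);q[:3]+=M[:,2]*.002
def on(f,p,z):
    o,d=ray(f,p);n=M[:,2];o2=o-q[:3];k=(z-o2@n)/(d@n);return (o2+d*k[:,None])@M*1e3
g=cv2.cvtColor(t['pixels'],cv2.COLOR_RGB2GRAY);m=np.zeros_like(g);m[180:240,295:350]=(g[180:240,295:350]>195)*255
c=max(cv2.findContours(m,0,2)[0],key=cv2.contourArea);print(cv2.contourArea(c))
print(cv2.minAreaRect(on(t,c.reshape(-1,2),.014)[:,:2].astype(np.float32)))
E
```

```text
tcp_pos: [0.4593, -0.2923, 0.1984]
force: [-0.1, 0.1, 0.1]
row [-0.07 -0.03 17.14] [-0.1 -0.2  0. ] rows>= 3.4
7.5
((104.63201904296875, 56.2643928527832), (6.430392742156982, 49.648773193359375), 82.58354187011719)
```

```bash
python3 -m creep '[0,0,4,0,0,0,0,0,0,8,0,0,0,0,0,0,12,0,0,0,0,0,0,14.5,0,0,0,0,0,0,16,0,0,0,0,0,0,16.8,0,0,0,0,0,0,17.1,0,0,0,40,0,0,17.1,0,0,0,80,0,0,17.1,0,0,0,120,0,0,17.1,0,0,0,180,0,0,17.1,0,0,0,180,0,0,17.1,0,0,0,180,0,0,17.1,0,0,0,180,0,0,17.1,0,0,0,180]' 60
python3 - <<'E'
from h import *
t=load('top6');q=np.load('deck.npy');M=deckR(q[3]);q[:3]+=M[:,2]*.002
# rectified view of the fence-top plane, 0.25 mm/px: x -30..170, y -35..85
X,Y=np.meshgrid(np.arange(-30,170,.25),np.arange(-35,85,.25))
P=(np.stack([X,Y,0*X+14],-1).reshape(-1,3)/1e3)@M.T+q[:3];uv=proj(t,P).astype(np.float32).reshape(X.shape+(2,))
im=cv2.remap(t['pixels'],uv[...,0],uv[...,1],cv2.INTER_CUBIC)[:,:,::-1];cv2.imwrite('pics/c8.png',im);print(im.shape)
E
```

```text
t: 20.1
tcp_pos: [0.4594, -0.2937, 0.0291]
ee_rot: [[-0.799, 0.602, -0.001], [0.602, 0.799, -0.001], [0.0, -0.002, -1.0]]
force: [-1.8, 3.0, 12.0]
grip_width: 0.0427
grasp_force: 59.5
(480, 800, 3)
```

View pics/c8.png

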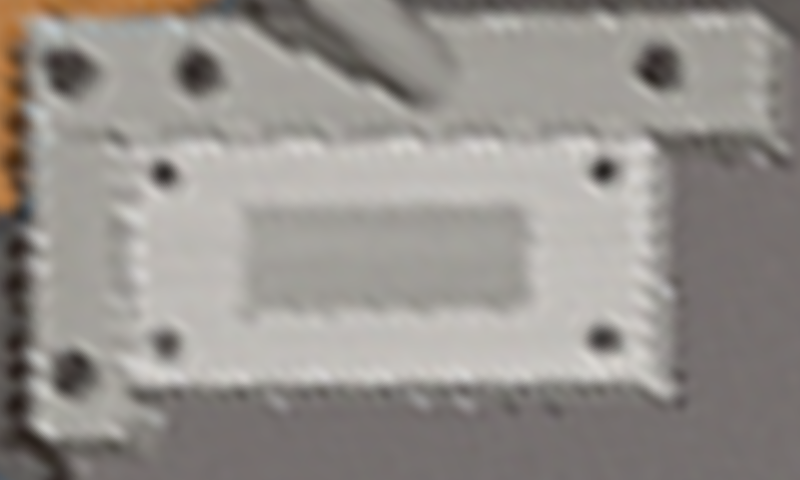

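The rectified view shows the blank flush and square: its edges meet both fences, with its holes at about (163,172) and (602,340), so its centre is at about deck (65–66, 29–31). The collar is gripped at 43 mm; now I carry it over.

```bash
python3 -c "
from h import *
go((.4594,-.2937,.23),down(143))
go(*deck((75.3,-15,125)));go(*deck((75.3,-15,45.5)));print(deck((75.3,-15,125))[0])"
```

```text
row [ 1.000e-02 -3.000e-02 -2.009e+01] [-0.1 -0.  -0. ] rows>= 4.0
row [ 11.51  38.79 -14.39] [18.8 17.8 -3.2] rows>= 8.6
row [13.83 36.21 -7.24] [18.8 17.8 -3.2] rows>= 7.9
[0.60121513 0.08549685 0.17239575]
```

```bash
python3 -m creep '[0,0,-4,0,0,0,180,0,0,-8,0,0,0,180,0,0,-12,0,0,0,180,0,0,-16,0,0,0,180,0,0,-20,0,0,0,180,1.5,4,-21,2,2,0,180,3,8.5,-21,4,4,-1,180,4.5,13,-21,6,6,-1,180,6,17.5,-21,9,8,-1,180,7.5,22,-21,11,10,-2,180,8.5,26,-21,13,12,-2,180,9.5,30,-21,15,14,-2.5,180,10.5,34,-20.5,17,16,-3,180,11.2,37,-19.5,18,17.2,-3.2,180,11.5,38.8,-18,18.8,17.8,-3.2,180,11.5,38.8,-16,18.8,17.8,-3.2,180,11.5,38.8,-15,18.8,17.8,-3.2,180,11.5,38.8,-14.4,18.8,17.8,-3.2,180,11.5,38.8,-14.4,18.8,17.8,-3.2,180,11.5,38.8,-14.4,18.8,17.8,-3.2,180]'
python3 - <<'E'
from h import *
go(*deck((75.3,-15,125)));go(*deck((75.3,-15,45.5)))
s=snap('side','7');t=snap('top','7')
q=np.load('deck.npy');M=deckR(q[3])
# held collar flange in side view vs prediction
b=proj(s,[M@np.array(p)/1e3+q[:3] for p in((75.3,-15,98),(75.3,-15,104),(75.3,-15,64.5),(43.3,-15,104),(107.3,-15,104))]);print(b.round(1))
m=mask(s,(0,0,60),(180,70,255),(250,120,370,186))
for c in cv2.findContours(m,0,2)[0]:
    if cv2.contourArea(c)>30: print(cv2.minAreaRect(c),cv2.boundingRect(c))
cv2.imwrite('pics/c9.png',crop(s,(260,110,360,210),6))
E
```

```text
t: 22.1
tcp_pos: [0.6013, 0.0851, 0.172]
ee_rot: [[-0.761, 0.486, -0.43], [0.57, 0.817, -0.085], [0.31, -0.31, -0.899]]
force: [0.2, -0.8, -4.3]
grip_width: 0.0424
grasp_force: 63.2
row [ 0.04  0.02 -0.04] [ 0. -0. -0.] rows>= 0.0
row [0.04 0.02 7.91] [ 0. -0. -0.] rows>= 1.6
[[312.3 175.7]
 [313.  173.5]
 [308.6 187.6]
 [324.8 176.5]
 [301.  170.5]]
((316.5343322753906, 168.4442138671875), (23.12580108642578, 26.401409149169922), 31.607501983642578) (302, 152, 24, 29)
((351.5, 135.0), (30.0, 35.0), 90.0) (334, 120, 36, 31)
```

```bash
python3 -m creep '[0,0,1,0,0,0,180,0,0,2,0,0,0,180,0,0,2.7,0,0,0,180,0,0,3.1,0,0,0,180,0,0,3.4,0,0,0,180,0,0,3.7,0,0,0,180]'| egrep 'tcp|force: \[';for i in 1 2 3 ; do python3 -m creep '[0,0,0.2,0,0,0,180,0,0,0.4,0,0,0,180]'| egrep 'tcp|force: \['; done
```

```text
tcp_pos: [0.585, 0.0823, 0.1376]
force: [-0.2, -0.4, -3.8]
tcp_pos: [0.5833, 0.082, 0.1341]
force: [0.6, 0.9, -3.5]
tcp_pos: [0.5816, 0.0816, 0.1304]
force: [-0.5, 1.3, -3.7]
tcp_pos: [0.5798, 0.0813, 0.1268]
force: [-1.0, 0.8, -3.8]
```

```bash
for i in 1 2 3 4 5 6; do python3 -m creep '[0,0,0.2,0,0,0,180,0,0,0.4,0,0,0,180]'| egrep 'tcp|force: \['; done;  python3 -c "
from h import *
go(*deck((75.3,-15,45.5)))"
```

```text
tcp_pos: [0.578, 0.081, 0.1232]
force: [-0.6, 1.2, -3.1]
tcp_pos: [0.5763, 0.0806, 0.1196]
force: [0.4, 0.7, -3.4]
tcp_pos: [0.5746, 0.0803, 0.116]
force: [-0.2, 0.5, -3.4]
tcp_pos: [0.5729, 0.08, 0.1124]
force: [0.9, 0.7, -2.3]
tcp_pos: [0.5711, 0.0796, 0.1088]
force: [-1.0, 1.8, -4.2]
tcp_pos: [0.5694, 0.0793, 0.1052]
force: [-0.2, 1.3, -2.3]
row [ 0.02 -0.03  0.49] [-0.  -0.1  0. ] rows>= 0.1
```

```bash
for i in 1 2 3 4 5 6 7; do python3 -m creep '[0,0,0.1,0,0,0,180]'| egrep 'tcp|force: \['; done;  python3 -c "
from h import *
go(*deck((75.3,-15,45.5)))"
```

```text
tcp_pos: [0.569, 0.0792, 0.1043]
force: [-0.2, 1.4, -3.7]
tcp_pos: [0.5686, 0.0791, 0.1035]
force: [0.1, 1.9, -3.1]
tcp_pos: [0.5682, 0.0791, 0.1026]
force: [-0.2, 1.4, -3.4]
tcp_pos: [0.5679, 0.079, 0.102]
force: [1.4, 2.7, 10.5]
tcp_pos: [0.5679, 0.0789, 0.1019]
force: [0.7, 3.7, 20.4]
tcp_pos: [0.568, 0.079, 0.1019]
force: [2.6, 3.8, 29.6]
tcp_pos: [0.568, 0.0789, 0.1018]
force: [3.0, 4.6, 40.6]
row [ 0.03 -0.04  0.12] [0.1 0.1 0. ] rows>= 0.0
```

It stops firmly at the expected seat height. Now I relieve the force, open and retreat.

```bash
python3 -m creep '[0,0,-0.2,0,0,0,160,0,0,-0.3,0,0,0,110,0,0,-0.3,0,0,0,60,0,0,-0.3,0,0,0,0,0,0,-0.3,0,0,0,0,0,0,-0.3,0,0,0,0,0,0,-0.3,0,0,0,0,0,0,-1,0,0,0,0,0,0,-2.5,0,0,0,0,0,0,-5,0,0,0,0,0,0,-8,0,0,0,0,0,0,-11,0,0,0,0,0,0,-14,0,0,0,0,0,0,-14,0,0,0,0]' | egrep 'tcp|force|width'
python3 - <<'E'
from h import *
s=snap('side','8');t=snap('top','8')
q=np.load('deck.npy');M=deckR(q[3]);q[:3]+=M[:,2]*.0024
print(proj(s,[M@np.array(p)/1e3+q[:3] for p in((75,-15,64),(43,-15,20),(107,-15,20),(75,17,20),(75,-15,14))]).round(1))
m=mask(s,(0,0,60),(180,70,255),(280,150,350,220))
cv2.imwrite('pics/end.png',np.hstack([crop(s,(260,150,360,250),4),crop(s,(290,170,340,220),8)]))
E
```

```text
tcp_pos: [0.6291, 0.0908, 0.2286]
force: [-0.2, -0.7, -0.1]
grip_width: 0.0854
grasp_force: 0.0
[[308.9 186.9]
 [315.8 205. ]
 [292.4 199.5]
 [305.3 206.9]
 [303.5 204.3]]
```

Run:
```python
from h import *
q=np.load('deck.npy');M=deckR(q[3]);q[:3]+=M[:,2]*.0024
a=np.linspace(0,2*np.pi,60)
def ring(r,z): return [M@np.array((75+r*np.cos(k),-15+r*np.sin(k),z))/1e3+q[:3] for k in a]
s,s0=load('side8'),load('side4')
d=cv2.absdiff(s['pixels'],s0['pixels']).max(2);m=np.zeros_like(d);m[165:225,280:335]=(d[165:225,280:335]>30)*255
c=max(cv2.findContours(cv2.morphologyEx(m,cv2.MORPH_CLOSE,np.ones((5,5))),0,2)[0],key=cv2.contourArea);print('seen',cv2.boundingRect(c),cv2.contourArea(c))
p=proj(s,ring(32,14)+ring(32,26)+ring(22,64));print('expected',p.min(0),p.max(0))
p=proj(s,ring(22,64));print('neck top',p.min(0),p.max(0))
t,t0=load('top6'),load('top0')
from station import monitor
print(monitor.sense()['t'],monitor.sense()['force'])
```

```text
seen (280, 184, 55, 41) 1378.0
expected [291.76974579 183.47374798] [317.0818395  209.78221864]
neck top [300.75343474 183.47374798] [317.0818395  190.48307589]
26.8 [-0.20639579 -0.42283112  0.0888257 ]
```

```bash
python3 -c "
from station import r
print(r.hand_in())"
```

```text
the job is handed in; nothing more can be done
None
```

The job is handed in at about 27 s. By the last checks the blank is home against both fences and the collar is fully down over the post and let go; the judge's verdict was not shown.

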